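Hold the setting master centred in the ring gauge

TASK

The non-contact ring gauge has to be zeroed: grip the blue-tabbed setting master by its flat tab, slide it straight up out of its slot in the wooden rack, and lower its rod from above through the brass-lipped hole of the gauge until the black band on the rod is level with the top of the brass lip. Nothing may touch the gauge, neither rod nor gripper, and the other masters and the things on the bench stay where they are. Finish still holding the master there: upright, still and centred in the hole.

Things in the scene. Friction and masses are not known exactly. Their poses are not given: they have to be found in the camera images.
- blue_master: blue-tabbed master, loose, about 0.15 kg: steel rod 14 mm in diameter under a flat blue tab. Origin: centre of the rod's lower end, z up along the rod. Rod z 0-90 mm (collar 4 mm wider at z 84-90, black band z 37-53); tab z 90-150 mm, 8 mm thick along x, 56 mm wide along y, centred on the rod. In the rack (any of its slots) its origin is 20 mm above the bench.
- blue_band (a point): centre of the black band (16 mm tall) on the blue master's rod, on the rod axis, 45 mm above its bottom end; axes as the master's
- red_master: red-tabbed master, loose, about 0.15 kg: steel rod 10 mm in diameter under a flat red tab. Origin: centre of the rod's lower end, z up along the rod. Rod z 0-90 mm (collar 4 mm wider at z 84-90, black band z 37-53); tab z 90-150 mm, 8 mm thick along x, 56 mm wide along y, centred on the rod. Stays in its rack slot.
- yellow_master: yellow-tabbed master, loose, about 0.15 kg: steel rod 18 mm in diameter under a flat yellow tab. Origin: centre of the rod's lower end, z up along the rod. Rod z 0-90 mm (collar 4 mm wider at z 84-90, black band z 37-53); tab z 90-150 mm, 8 mm thick along x, 56 mm wide along y, centred on the rod. Stays in its rack slot.
- rack: wooden rack, fixed, base 70 x 262 x 15 mm, 145 mm tall; origin: centre of underside, z up. Three stations at y = -75, 0, 75 mm between four posts 25 mm thick along x, with 46 mm between posts, open to front and back. A tab's upright edges stand in grooves (1.5 mm play) from ledges at z 110 that carry it to the post tops at z 145; its top 25 mm project. Rods hang clear of the base.
- ring_gauge: ring gauge, fixed: grey head 80 x 74 mm, 85 to 109 mm above the bench, with a vertical through hole 28 mm in diameter under a brass lip (40 mm outside, 28 mm inside diameter, top at 112 mm). Origin at bench level on the hole axis, z up. At x 40 to 74 mm a column with a black readout up to 132 mm tall; base plate 18 mm thick, free space between it and the head.
- ring_mouth (a point): centre of the hole at the top of the brass lip, on the hole axis, 112 mm above the bench; axes as the gauge's
- wax_tin: round green and white tin, 77 mm across, 32 mm tall, bystander; origin at the centre of its underside
- thumb_plane: small wooden plane, 54 x 81 x 35 mm, bystander; origin at the centre of its underside
- bone_nut_1: small white bone bar, about 54 mm long, 10 mm tall, bystander; origin at the centre of its underside
- pencil_1: yellow pencil, about 170 mm long, 7 mm thick, bystander; origin at the centre of its underside
Not all that is in view belongs to the job. There is more than one size of the blue_master; the job needs the middle-sized.

How it is judged:
By the outcome, as a careful person would: the job done as asked, in the order asked, and still so for the second after the job is handed in, while the arm keeps its last pose, push and grip.
It also fails if it takes over 48 s, if anything falls off the work surface, if the arm or the gripper's body presses on something with over 40 N, if the wrist force passes 120 N, or if a joint passes its speed limit or range.

ROBOT

A 6-joint arm with a two-finger parallel gripper is mounted at the origin on a cart in front of the work surface, level with it; the furniture and walls round the work are solid. World frame = base frame: x ahead of the robot, y to its left, z up, the work surface at z = 0. Lengths are in mm, angles in rad, forces in N, time in s.
With the tool pointing down it reaches from about 275 to 850 mm from the base axis. Payload 5.2 kg.
Tool frame: the origin (TCP) lies between the finger pads; the fingertips stand 19 mm ahead of it and the grasp point (between the pads) is the TCP; z points along the fingers, y is the line along which they close (so a half turn about z gives the same grasp; the last joint's range is limited). The gripper opens to 85 mm and grips with 20 to 120 N. Pads are 22 mm wide; open, the fingers measure 114 mm over their backs; the gripper's body (76 mm by 85 mm) begins 54 mm behind the grasp point. The pads swing forward as they close: fully open they stand 13 mm farther back than shut.
Start: joints at [1.112, 0.259, 1.535, -0, 1.348, -0.203], TCP at [139.138, 532.114, 250.31] pointing down, gripper open.
Joint ranges: [-3.14, 3.14], [-0.91, 2.08], [0.19, 2.58], [-1.22, 4.36], [0.22, 2.71], [-3.12, 3.12]. Speed limits (rad/s): [2.57, 2.57, 3.14, 3.14, 3.14, 3.14].

INTERFACE

Orientations are given as a rotation vector (axis times angle).
In Python, from bench import arm, camera, job, models gives the robot as it stands. The module is installed in compiled form; this text tells all that it offers.
- The arm moves only by the shell command python3 -m creep 'ROWS' [FORCE]. ROWS is a JSON object of lists of equal length, an entry for each row: "gripper": the closure, from 0 (fully open) to 1 (shut); "xyz": the shift along the tool's x, y, z in units of 40 mm (1.0 is 40 mm), a list of three; "roll": the turn about the tool's z in units of 5 degrees (1.0 is 5 degrees). A call has 1 to 5 rows; each row shifts and turns the commanded pose from where the row before left it, along the tool's axes as they then stand; what a row does not reach is not made up. A row lasts 1/10 s, in which the tool goes at most 50 mm and 8.59 degrees, less where a joint would pass 70% of its speed; a pose out of reach is approached as far as the arm can. A call is refused whole if a number of a shift passes 1 or a number of a turn 1, either way. A call with a gripper value outside its range is refused whole. The fingers move at their own pace and stop on an object; FORCE is the grip in N (left out, the last holds). Time passes only in rows, so rows that do not move let the fingers close. It gives the time, the measured TCP pose, the force, the opening and the grip force at its end, in the units of the state.
- arm.get_obs(): the state, without advancing time (a new reading comes with each control period).
- camera(name): name is "scene" or "top" or "wrist"; returns a dict with "image" (400x640x3 uint8, red, green, blue), "fx", "fy", "cx", "cy" (pixels), "world_from_camera" (4x4, takes a point from camera to world coordinates); the wrist camera has in their place "mount" (4x4, takes a point from camera to tool coordinates, whose origin is the TCP and whose axes are the flange's). Camera axes: x right, y down, z forward; pixel columns grow to the right and rows downward; lengths in mm; the calibration is good to about 2 mm. A picture is of the moment at which its call begins: read the wrist's pose just before it. There is no depth.
- job.finish_job(): hands the job in; it is judged then, once.
Trained networks look in a picture, given as the dict that the camera call returned (one of the last four; its "shot" number tells which), for a name from the list of things; names that differ only in an ending like _2 or _b are one class to them, and where a whole thing is asked for, a point or a joint stands for the part that bears it (a point fixed in the world has none). Each returns a list of dicts, best first, with "confidence" (0 to 1); they miss things now and then, are a little off and sometimes report something else, mostly with a low value. They report only what shows in the picture. A call takes as long as a camera call. They do not tell look-alikes from the thing itself.
- models.boxes_of(picture, query): "location" ([x, y, z] in mm, in the coordinates of the camera as it stood for that picture, good to about 4 mm: the middle of the surface that is visible of it).
The state is a dict: "clock": time; "joints": joint angles; "qd": joint speeds; "joint_efforts": joint torques, N m; "tcp_pos": TCP position; "orientation": TCP orientation; "wrist_force": force on the tool from outside, world axes, zero at the start; "wrist_torque": the same for the moment, N m; "grip_width": opening from 0.0 (shut) to 1.0 (fully open); "gripper_force": force on a finger pad.
Only numpy, scipy, OpenCV 4.12 (cv2) and the standard library are available. Lean on these libraries where they do the work, as an engineer would, in place of code of your own. Each camera call takes 0.05 s, during which the arm holds its last target. There are 200 camera calls.

## Working session

There is one attempt and no reset: what is moved stays moved. The work goes in short steps, Python scripts to look and compute and a shell command to move; the robot and the scene stay as the last step left them, time stands still between calls to the robot, and variables do not carry over. Pictures are saved under pics/ and viewed, at most 13 in all, crops included, and the job is handed in when it is done.

```bash
mkdir -p pics; cat > h.py <<'E'
import numpy as np,cv2
from scipy.spatial.transform import Rotation as R
from bench import arm,camera,job,models
def shot(n):
    o=arm.get_obs();p=camera(n)
    if n=="wrist":
        T=np.eye(4);T[:3,:3]=R.from_rotvec(o["orientation"]).as_matrix();T[:3,3]=o["tcp_pos"]
        p["W"]=T@np.array(p["mount"])
    else:p["W"]=np.array(p["world_from_camera"])
    return p
def save(p,f): cv2.imwrite("pics/"+f,p["image"][:,:,::-1])
def find(p,q):
    return [(round(d["confidence"],2),(p["W"]@np.r_[d["location"],1])[:3].round(1).tolist()) for d in models.boxes_of(p,q)]
def proj(p,X):
    c=np.linalg.inv(p["W"])@np.r_[X,1];return np.array([p["fx"]*c[0]/c[2]+p["cx"],p["fy"]*c[1]/c[2]+p["cy"]])
def onplane(p,u,v,ax,val):
    d=p["W"][:3,:3]@[(u-p["cx"])/p["fx"],(v-p["cy"])/p["fy"],1];o=p["W"][:3,3]
    return o+d*(val-o[ax])/d[ax]
E
python3 - <<'E'
from h import *
for n in("scene","top"):
    p=shot(n);save(p,n+"1.png");print(n,p["W"][:3].round(3).tolist(),p["fx"])
    for q in("blue_master","red_master","yellow_master","rack","ring_gauge","wax_tin","thumb_plane","bone_nut_1","pencil_1"):print(q,find(p,q)[:4])
o=arm.get_obs();print(o["clock"],R.from_rotvec(o["orientation"]).as_matrix().round(3))
E
```

```text
scene [[0.451, -0.464, 0.762, -171.31], [-0.893, -0.237, 0.384, -348.082], [0.002, -0.853, -0.521, 595.515]] 383.1890537357443
blue_master [(0.98, [584.1, 210.8, 138.4]), (0.79, [638.1, 348.9, 159.6]), (0.5, [614.1, 108.8, 75.8])]
red_master [(0.64, [434.8, 238.7, 138.6])]
yellow_master [(0.8, [508.3, 221.6, 126.7])]
rack [(0.78, [471.7, 221.6, 52.0])]
ring_gauge [(0.92, [515.7, -173.8, 97.6])]
wax_tin [(0.62, [363.1, 25.0, 30.0])]
thumb_plane [(0.59, [776.4, 123.3, 11.4]), (0.15, [435.5, 236.7, 135.4])]
bone_nut_1 [(0.58, [686.8, -316.3, 7.2])]
pencil_1 [(0.53, [364.6, -224.9, 10.7])]
top [[-0.028, -0.998, 0.05, 517.119], [-1.0, 0.028, -0.007, 21.87], [0.005, -0.05, -0.999, 1257.37]] 469.304243400184
blue_master [(0.79, [585.5, 208.8, 149.1]), (0.77, [645.5, 348.6, 168.5]), (0.54, [613.9, 109.1, 95.7])]
red_master [(0.48, [438.3, 236.8, 159.6])]
yellow_master [(0.49, [511.8, 218.9, 157.5])]
rack [(0.81, [502.1, 216.4, 11.4])]
ring_gauge [(0.97, [527.2, -160.5, 108.0]), (0.43, [584.9, 210.8, 155.5])]
wax_tin [(0.64, [373.3, 31.1, 33.0])]
thumb_plane [(0.89, [772.0, 115.5, 15.1])]
bone_nut_1 []
pencil_1 [(0.46, [370.3, -226.7, 6.2])]
1.0 [[-0.967  0.253 -0.   ]
 [ 0.253  0.967  0.   ]
 [ 0.     0.    -1.   ]]
```

View pics/scene1.png

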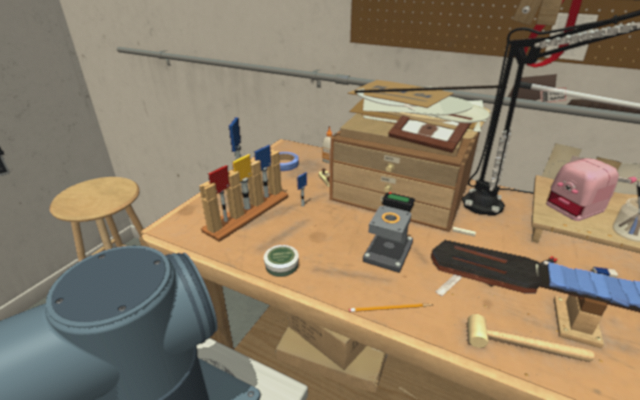

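View pics/top1.png

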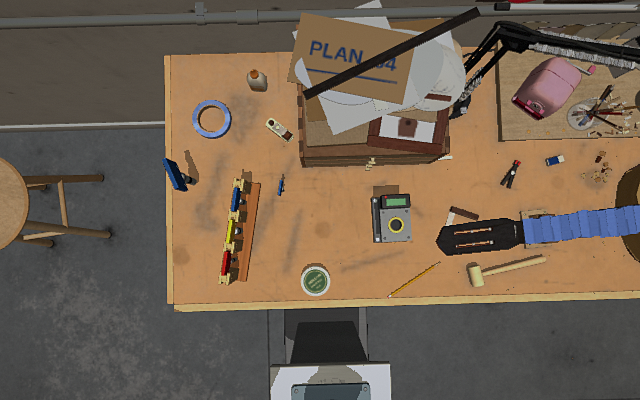

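The middle-sized blue master is the one in the rack: scene (263,158), top (236,200). The large one stands behind it (top 176,173) and a small one in front (top 281,185). The gauge hole is at top (396,225). Next I'll work out the approach move.

```bash
cat >> h.py <<'E'
def go(t,yaw=None):
    o=arm.get_obs();M=R.from_rotvec(o["orientation"]).as_matrix()
    d=M.T@(np.array(t)-o["tcp_pos"])/40
    y=np.degrees(np.arctan2(M[1,1],M[0,1]))
    print("clock",o["clock"],"tcp",np.round(o["tcp_pos"],2),"ydir",y.round(2),"tilt",M[:,2].round(4),"units",d.round(3),"roll units",None if yaw is None else round((y-yaw)/5,3))
E
python3 - <<'E'
from h import *
go([565,212,290],79.3)
p=shot("wrist");print(p["mount"],p["fx"])
E
```

```text
clock 1.0 tcp [139.14 532.12 250.31] ydir 75.34 tilt [-0.  0. -1.] units [-12.325  -5.049  -0.992] roll units -0.792
[[-1.14472417e-03 -9.53919189e-01 -3.00061443e-01  7.60233884e+01]
 [ 9.99998048e-01 -1.57524509e-03  1.19287096e-03 -4.30702522e-01]
 [-1.61057281e-03 -3.00059492e-01  9.53919130e-01 -1.23421141e+02]
 [ 0.00000000e+00  0.00000000e+00  0.00000000e+00  1.00000000e+00]] 296.1285807514053
```

```bash
python3 -m creep '{"gripper":[0,0,0,0,0],"xyz":[[-0.8,-0.3,-0.5],[-0.9,-0.4,-0.5],[-0.9,-0.4,0],[-0.9,-0.4,0],[-0.9,-0.4,0]],"roll":[0,0,0,0,0]}' 60
python3 -m creep '{"gripper":[0,0,0,0,0],"xyz":[[-0.9,-0.4,0],[-0.9,-0.4,0],[-0.9,-0.4,0],[-0.9,-0.4,0],[-0.9,-0.4,0]],"roll":[0,0,0,0,0]}'
python3 -m creep '{"gripper":[0,0,0,0,0],"xyz":[[-0.9,-0.4,0],[-0.9,-0.4,0],[-0.9,-0.3,0],[-0.6,-0.2,0],[0,0,0]],"roll":[-0.4,-0.4,0,0,0]}'
python3 - <<'E'
from h import *
go([585,210,150],79.3)
p=shot("wrist");save(p,"w1.png")
print(find(p,"blue_master"),find(p,"rack"))
print(proj(p,[585,210,170]))
E
```

```text
clock: 1.55
tcp_pos: [291.2, 413.1, 290.7]
orientation: [0.4, 3.115, 0.001]
wrist_force: [-0.3, 0.5, 0.2]
grip_width: 1.0
gripper_force: 0.0
clock: 2.05
tcp_pos: [445.2, 289.9, 290.4]
orientation: [0.401, 3.116, 0.0]
wrist_force: [0.0, 0.4, -0.1]
grip_width: 1.001
gripper_force: 0.0
clock: 2.55
tcp_pos: [564.5, 210.0, 289.5]
orientation: [0.297, 3.127, -0.001]
wrist_force: [0.1, 0.4, -0.7]
grip_width: 1.004
gripper_force: 0.0
clock 2.55 tcp [564.46 209.95 289.46] ydir 79.14 tilt [ 3.e-04 -9.e-04 -1.e+00] units [-0.503  0.101  3.487] roll units -0.031
[(0.73, [614.5, 115.3, 80.2])] [(0.96, [493.8, 224.8, 15.1])]
[323.95663977 220.78534768]
```

View pics/w1.png

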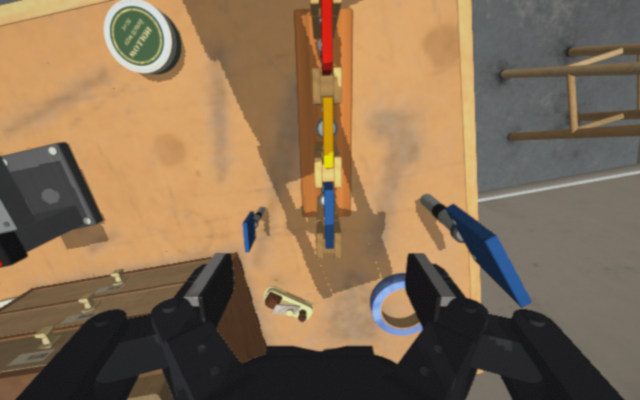

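```bash
python3 - <<'E'
from h import *
p=shot("wrist")
hsv=cv2.cvtColor(p["image"],cv2.COLOR_RGB2HSV)
m=cv2.inRange(hsv,(100,120,40),(125,255,255));
for nm,mm in(("b",m),("r",cv2.inRange(hsv,(0,200,80),(4,255,255))),("y",cv2.inRange(hsv,(24,200,120),(32,255,255)))):
    n,l,s,c=cv2.connectedComponentsWithStats(mm)
    for i in range(1,n):
        if s[i,4]>60:
            print(nm,s[i],c[i].round(1))
            if abs(c[i][0]-329)<15:
                L=[]
                for v in range(s[i,1],s[i,1]+s[i,3],6):
                    u=np.where(l[v]==i)[0]
                    print(v,u.min(),u.max(),np.unique(hsv[v,u,2]).tolist()[::3],end=' | ')
                print()
for z in(170,145):
  for v in(190,245): print(z,v,onplane(p,329,v,2,z).round(1),onplane(p,330,v,2,z).round(1))
cv2.imwrite("pics/c1.png",cv2.resize(p["image"][0:270,280:380,::-1],None,fx=2.2*1,fy=2.2,interpolation=cv2.INTER_CUBIC) if 0 else cv2.resize(p["image"][150:270,280:400,::-1],(600,600),interpolation=cv2.INTER_CUBIC))
E
```

```text
b [322 187   9  65 493] [326.3 218.2]
187 322 328 [74, 78] | 193 323 329 [79, 84] | 199 322 330 [136, 158] | 205 323 330 [140, 163] | 211 323 330 [135, 160] | 217 323 330 [136, 159] | 223 323 330 [129, 151, 161] | 229 323 330 [94, 105] | 235 323 330 [95, 105] | 241 323 330 [95, 104] | 247 324 329 [104] | 
b [ 443  210   84  100 2356] [486.3 258.9]
b [242 216  10  38 273] [246.8 234.2]
r [319   0  11  77 752] [324.4  36.6]
0 320 328 [197, 213] | 6 319 328 [170, 211, 215] | 12 319 329 [154, 200, 214] | 18 320 329 [151, 207, 211] | 24 320 329 [153, 206, 213] | 30 319 329 [142, 195, 214] | 36 319 329 [138, 198, 214] | 42 320 329 [166, 211, 216] | 48 321 329 [169, 215, 218] | 54 321 329 [176, 213, 216] | 60 320 329 [127, 205, 217] | 66 321 329 [124, 146, 156] | 72 321 328 [132, 136] | 
y [321 154  10  19 168] [325.8 163. ]
154 326 330 [167, 209] | 160 321 330 [180, 221] | 166 321 330 [173, 222] | 172 324 326 [205] | 
170 190 [554.9 222.1 170. ] [555.1 222.9 170. ]
170 245 [605.8 213.  170. ] [605.9 213.8 170. ]
145 190 [561.9 221.7 145. ] [562.1 222.6 145. ]
145 245 [618.  211.6 145. ] [618.2 212.6 145. ]
```

View pics/c1.png

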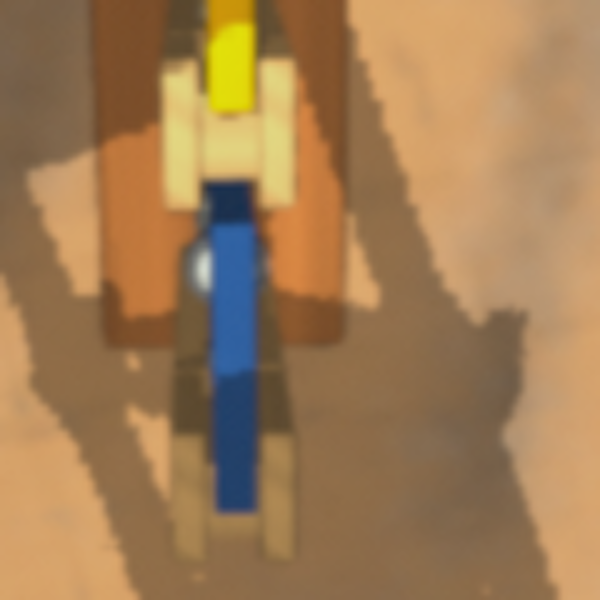

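```bash
python3 - <<'E'
from h import *
p=shot("wrist")
a=onplane(p,326.7,194,2,170);b=onplane(p,326.6,252.2,2,170);r=onplane(p,324.6,69,2,170)
print(a,b,(a+b)/2,r);d=b-r;print(np.degrees(np.arctan2(d[1],d[0]))+90)
p=shot("top")
hsv=cv2.cvtColor(p["image"],cv2.COLOR_RGB2HSV)
q=shot("scene")
print([find(x,"blue_master") for x in (p,q)])
# gauge in top
g=p["image"][200:250,360:430];cv2.imwrite("pics/c2.png",cv2.resize(g[:,:,::-1],(700,500),interpolation=cv2.INTER_CUBIC))
print([find(x,"ring_mouth") for x in (p,q)])
E
```

```text
[557.86669867 219.81508276 170.        ] [612.40227711 209.86030877 170.        ] [585.13448789 214.83769576 170.        ] [460.39721565 235.82320793 170.        ]
80.30725223415446
[[(0.62, [613.9, 109.9, 99.8]), (0.42, [591.9, 205.9, 149.3])], [(0.68, [613.6, 106.8, 72.7]), (0.68, [638.1, 348.5, 159.0]), (0.58, [581.5, 214.1, 136.7]), (0.27, [472.6, 221.4, 49.2])]]
[[(0.68, [531.3, -154.9, 105.0]), (0.38, [369.3, -224.3, 6.5])], [(0.71, [513.0, -172.9, 90.3])]]
```

View pics/c2.png

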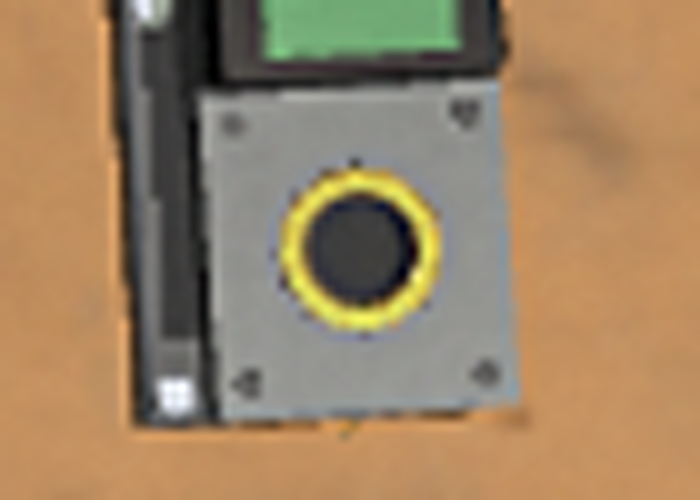

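The lip centre in the top view is at about (396.0,224.8). In the wrist view the blue tab's top face runs from (326.7,194) to (326.6,252). I'll align with it now.

```bash
python3 -m creep '{"gripper":[0,0,0,0,0],"xyz":[[-0.25,0.1,0.7],[-0.25,0.1,0.7],[0,0,0.4],[0,0,0],[0,0,0]],"roll":[-0.2,0,0,0,0]}'
python3 - <<'E'
from h import *
go([585,214.5,148],80.3)
p=shot("wrist");cv2.imwrite("pics/w2.png",p["image"][:,:,::-1])
g=p["image"][180:300,270:390];cv2.imwrite("pics/c3.png",cv2.resize(g[:,:,::-1],(600,600),interpolation=cv2.INTER_CUBIC))
for X in((557.4,219.2,170),(612.6,209.8,170)):print(proj(p,X))
E
```

```text
clock: 3.6
tcp_pos: [582.8, 216.8, 218.7]
orientation: [-0.264, -3.13, 0.0]
wrist_force: [-0.1, 0.6, -0.1]
grip_width: 0.999
gripper_force: 0.0
clock 3.6 tcp [582.82 216.75 218.67] ydir 80.35 tilt [-1.e-04 -0.e+00 -1.e+00] units [-0.063 -0.046  1.767] roll units 0.011
[316.58897426 193.80102503]
[316.88187274 274.92094747]
```

View pics/w2.png

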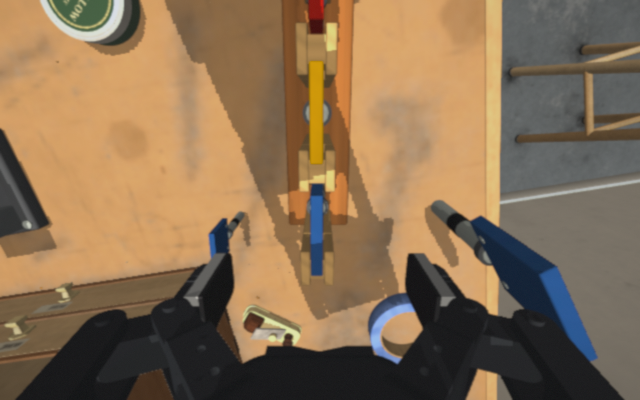

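```bash
python3 -m creep '{"gripper":[0,0,0,0,0],"xyz":[[-0.06,-0.05,0.5],[0,0,0.5],[0,0,0.4],[0,0,0.35],[0,0,0]],"roll":[0,0,0,0,0]}'
python3 -m creep '{"gripper":[0.6,0.7,0.8,0.9,0.95],"xyz":[[0,0,0],[0,0,0],[0,0,0],[0,0,0],[0,0,0]],"roll":[0,0,0,0,0]}' 60
python3 -m creep '{"gripper":[1,1,1,1,1],"xyz":[[0,0,0],[0,0,0],[0,0,0],[0,0,0],[0,0,0]],"roll":[0,0,0,0,0]}' 60
```

```text
clock: 4.15
tcp_pos: [584.2, 214.1, 147.4]
orientation: [-0.264, -3.129, 0.001]
wrist_force: [-0.0, -0.6, -0.1]
grip_width: 0.999
gripper_force: 0.0
clock: 4.65
tcp_pos: [585.1, 214.3, 148.7]
orientation: [0.264, 3.13, 0.0]
wrist_force: [-0.0, -1.1, 0.2]
grip_width: 0.142
gripper_force: 0.0
clock: 5.15
tcp_pos: [585.0, 214.4, 148.7]
orientation: [0.264, 3.13, 0.0]
wrist_force: [-0.8, 0.3, 5.5]
grip_width: 0.087
gripper_force: 58.7
```

```bash
python3 -m creep '{"gripper":[1,1,1,1,1],"xyz":[[0,0,0],[0,0,-0.1],[0,0,-0.2],[0,0,-0.2],[0,0,-0.2]],"roll":[0,0,0,0,0]}' 90
python3 -m creep '{"gripper":[1,1,1,1,1],"xyz":[[0,0,-0.3],[0,0,-0.3],[0,0,-0.5],[0,0,-0.5],[0,0,-0.5]],"roll":[0,0,0,0,0]}'
python3 -m creep '{"gripper":[1,1,1,1,1],"xyz":[[0,0,-0.5],[0,0,-0.5],[0,0,-0.4],[0,0,-0.1],[0,0,0]],"roll":[0,0,0,0,0]}'
python3 - <<'E'
from h import *
p=shot("scene");
g=p["image"][90:270,180:430];cv2.imwrite("pics/c4.png",cv2.resize(g[:,:,::-1],(750,540),interpolation=cv2.INTER_CUBIC))
t=shot("top");L=onplane(t,395.65,224.4,2,112);print("lip top",L)
im=p["image"][190:240,365:425];hs=cv2.cvtColor(im,cv2.COLOR_RGB2HSV);m=cv2.inRange(hs,(14,120,110),(32,255,255))
n,l,s,c=cv2.connectedComponentsWithStats(m);print(s[1:],c[1:]+[365,190],proj(p,L))
go(L+[0,0,186])
E
```

```text
clock: 5.65
tcp_pos: [584.9, 214.2, 176.9]
orientation: [-0.264, -3.13, 0.0]
wrist_force: [0.8, 0.2, -1.5]
grip_width: 0.082
gripper_force: 87.6
clock: 6.15
tcp_pos: [584.9, 214.3, 262.1]
orientation: [0.264, 3.13, 0.0]
wrist_force: [0.4, 0.1, -0.5]
grip_width: 0.083
gripper_force: 87.6
clock: 6.65
tcp_pos: [585.1, 214.3, 321.5]
orientation: [0.264, 3.128, 0.001]
wrist_force: [0.4, -0.1, -1.4]
grip_width: 0.086
gripper_force: 87.6
lip top [ 515.57491814 -169.66000633  112.        ]
[[  0  16  11   5  25]
 [ 17  23  18  10  88]
 [  0  25   8  25  97]
 [ 46  29  14   6  25]
 [ 44  38  16  12 122]] [[369.76       208.48      ]
 [390.28409091 217.54545455]
 [367.11340206 228.43298969]
 [417.76       221.24      ]
 [416.86885246 233.7295082 ]] [390.59144844 217.04659102]
clock 6.75 tcp [584.49 214.18 319.53] ydir 80.34 tilt [-1.3e-03 -2.0e-04 -1.0e+00] units [ 0.088 -9.749  0.543] roll units None
```

View pics/c4.png

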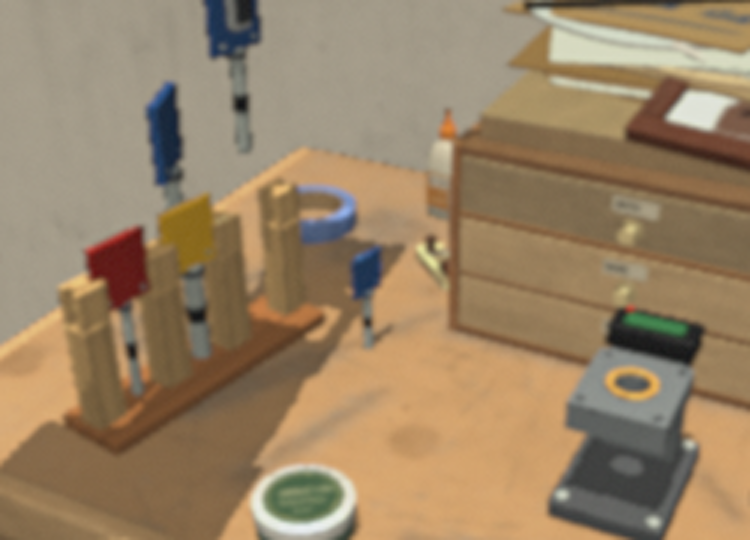

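The scene view shows the master lifted clear and upright in the gripper, with the rack neighbours still in place. The lip reads about (390.3,217.5) in the scene view against (390.6,217.0) projected from the top view, so the cameras agree. I'll carry it over now.

```bash
python3 -m creep '{"gripper":[1,1,1,1,1],"xyz":[[0,-0.5,0],[0,-0.8,0],[0,-0.9,0],[0,-0.9,0],[0,-0.9,0]],"roll":[0,0,0,0,0]}'
python3 -m creep '{"gripper":[1,1,1,1,1],"xyz":[[0,-0.9,0],[0,-0.9,0],[0,-0.9,0],[0,-0.9,0],[0,-0.9,0]],"roll":[0,0,0,0,0]}'
python3 -m creep '{"gripper":[1,1,1,1,1],"xyz":[[0.09,-0.7,0],[0,-0.4,0],[0,-0.15,0],[0,0,0],[0,0,0]],"roll":[0,0,0,0,0]}'
python3 - <<'E'
from h import *
go([515.6,-169.7,300])
o=arm.get_obs();print(o["joints"])
p=shot("wrist");save(p,"w3.png");print(proj(p,[515.6,-169.7,112]))
q=shot("scene");cv2.imwrite("pics/c5.png",cv2.resize(q["image"][110:270,310:470,::-1],(600,600),interpolation=cv2.INTER_CUBIC))
E
```

```text
clock: 7.25
tcp_pos: [557.1, 55.4, 319.0]
orientation: [-0.264, -3.128, 0.0]
wrist_force: [0.9, -1.0, -0.6]
grip_width: 0.08
gripper_force: 87.8
clock: 7.75
tcp_pos: [526.9, -122.1, 319.1]
orientation: [-0.264, -3.129, -0.001]
wrist_force: [0.9, 0.4, -0.9]
grip_width: 0.085
gripper_force: 87.8
clock: 8.25
tcp_pos: [516.2, -168.5, 320.1]
orientation: [-0.263, -3.13, -0.001]
wrist_force: [0.7, -0.1, -0.8]
grip_width: 0.083
gripper_force: 87.8
clock 8.25 tcp [ 516.17 -168.5   320.09] ydir 80.39 tilt [-2.e-04  9.e-04 -1.e+00] units [ 0.009 -0.032  0.502] roll units None
[-5.21491084e-01  2.09068692e-01  1.43013849e+00  7.19350597e-04
  1.50298924e+00 -1.92466441e+00]
[317.93741207 175.59693049]
```

View pics/w3.png

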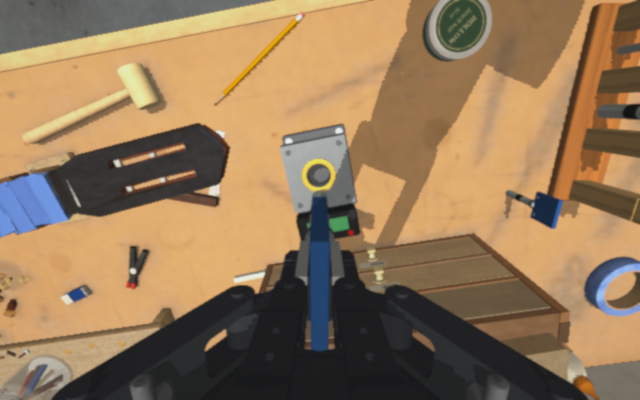

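View pics/c5.png

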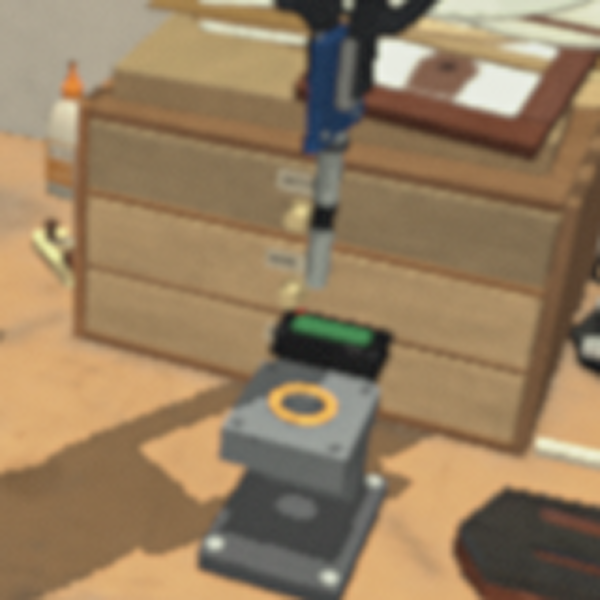

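```bash
cat > rod.py <<'E'
from h import *
o=arm.get_obs();M=R.from_rotvec(o["orientation"]).as_matrix();t=np.array(o["tcp_pos"])
q=shot("scene")
def P(z,dx=0): return proj(q,t+M@[dx,0,128.7-z])
print("x sens px/10mm",P(40,10)-P(40),"y",proj(q,t+M@[0,10,128.7-40])-P(40))
im=q["image"].astype(float).mean(2)
hs=cv2.cvtColor(q["image"],cv2.COLOR_RGB2HSV)[:,:,1].astype(float)
# rod: low saturation against wood; weighted centre per row
for z in range(4,84,6):
    u,v=P(z);r=int(round(v));us=np.arange(int(u)-9,int(u)+10)
    s=hs[r,us];w=np.clip(np.median(s[[0,1,2,-3,-2,-1]])-s,0,None);w[w<25]=0
    uu=P(z+ (v-r)/ (P(z)[1]-P(z+1)[1]))[0]
    print(z,r,"pred",uu.round(2),"meas",((us*w).sum()/max(w.sum(),1)).round(2),(w>0).sum(),"val",im[r,int(round(u))].round())
E
python3 rod.py; python3 - <<'E'
from h import *
for n in("scene","top","wrist"):
    p=shot(n);print(n,find(p,"blue_band"),find(p,"ring_mouth"))
    hsv=cv2.cvtColor(p["image"],cv2.COLOR_RGB2HSV);m=cv2.inRange(hsv,(14,110,100),(32,255,255))
    c=proj(p,[515.6,-169.7,112]).round().astype(int);W=16 if n!="wrist" else 24
    mm=np.zeros_like(m);mm[c[1]-W:c[1]+W,c[0]-W:c[0]+W]=m[c[1]-W:c[1]+W,c[0]-W:c[0]+W]
    k,l,s,cc=cv2.connectedComponentsWithStats(mm);i=1+np.argmax(s[1:,4])
    cs,_=cv2.findContours((l==i).astype(np.uint8),cv2.RETR_EXTERNAL,cv2.CHAIN_APPROX_NONE)
    e=cv2.fitEllipse(cv2.convexHull(max(cs,key=len)));print(s[i],e,onplane(p,*e[0],2,112))
E
```

```text
x sens px/10mm [-2.28295432  1.84448612] y [-4.38276992 -1.35230924]
4 184 pred 393.83 meas 393.89 7 val 141.0
10 181 pred 394.17 meas 393.21 10 val 138.0
16 179 pred 394.4 meas 393.57 8 val 139.0
22 176 pred 394.75 meas 394.83 7 val 141.0
28 174 pred 394.98 meas 395.11 7 val 138.0
34 171 pred 395.32 meas 395.46 8 val 84.0
40 169 pred 395.55 meas 395.46 4 val 29.0
46 166 pred 395.89 meas 396.1 5 val 33.0
52 163 pred 396.24 meas 396.56 8 val 126.0
58 161 pred 396.47 meas 396.17 9 val 135.0
64 158 pred 396.81 meas 396.97 7 val 124.0
70 155 pred 397.16 meas 397.43 8 val 121.0
76 153 pred 397.38 meas 397.5 8 val 118.0
82 150 pred 397.73 meas 396.28 12 val 81.0
scene [(0.73, [512.4, -169.8, 281.5]), (0.72, [612.7, 112.6, 73.2]), (0.55, [638.3, 343.7, 160.3])] [(0.87, [514.4, -169.6, 89.1])]
[382 212  18  11 105] ((390.1230163574219, 217.1367645263672), (10.65739631652832, 17.817110061645508), 98.95130157470703) [ 514.77343377 -168.84970785  112.        ]
top [(0.88, [643.8, 345.4, 170.6]), (0.43, [610.1, 110.9, 95.9]), (0.4, [525.4, 215.5, 9.7])] [(0.95, [542.9, -144.3, 107.8])]
[389 227  14   6  37] ((395.48291015625, 228.34469604492188), (7.4451003074646, 13.035257339477539), 89.22398376464844) [ 505.9821766  -168.90025143  112.        ]
wrist [(0.82, [502.6, -170.4, 344.4]), (0.6, [614.4, 111.8, 78.2])] [(0.85, [525.2, -160.9, 107.3])]
[303 159  34  32 466] ((319.1575622558594, 174.89215087890625), (32.59748077392578, 34.046485900878906), 94.4840316772461) [ 514.95605649 -169.19217411  112.        ]
```

Measured lip centres: scene (514.8,-168.8), top (515.6,-169.7), wrist (515.0,-169.2), so I'll aim at (515.1,-169.2). The rod in the picture matches its predicted position and is upright. I'll lower to just above the lip and check.

```bash
python3 -m creep '{"gripper":[1,1,1,1,1],"xyz":[[0.023,-0.022,0.4],[0,0,0.5],[0,0,0.5],[0,0,0.25],[0,0,0]],"roll":[0,0,0,0,0]}'
python3 -m creep '{"gripper":[1,1,1],"xyz":[[0,0,0],[0,0,0],[0,0,0]],"roll":[0,0,0]}'
python3 - <<'E'
from h import *
go([515.1,-169.2,195.7])
E
python3 rod.py
python3 - <<'E'
from h import *
q=shot("scene");cv2.imwrite("pics/c6.png",cv2.resize(q["image"][150:250,340:440,::-1],(600,600),interpolation=cv2.INTER_CUBIC))
E
```

```text
clock: 9.35
tcp_pos: [514.1, -170.0, 252.9]
orientation: [-0.264, -3.128, -0.002]
wrist_force: [-0.5, 0.0, -1.4]
grip_width: 0.083
gripper_force: 87.8
clock: 9.65
tcp_pos: [515.4, -170.6, 255.4]
orientation: [0.264, 3.129, -0.001]
wrist_force: [-0.1, -0.5, -0.2]
grip_width: 0.082
gripper_force: 87.8
clock 9.65 tcp [ 515.35 -170.58  255.39] ydir 80.34 tilt [ 0.0017 -0.001  -1.    ] units [0.015 0.034 1.492] roll units None
x sens px/10mm [-2.21703761  2.0094313 ] y [-4.19367141 -1.46638152]
4 210 pred 391.87 meas 0.0 0 val 142.0
10 208 pred 392.1 meas 0.0 0 val 141.0
16 206 pred 392.33 meas 0.0 0 val 141.0
22 203 pred 392.67 meas 0.0 0 val 142.0
28 201 pred 392.9 meas 390.23 14 val 140.0
34 198 pred 393.24 meas 390.52 10 val 73.0
40 196 pred 393.47 meas 391.67 6 val 28.0
46 194 pred 393.7 meas 391.92 9 val 37.0
52 191 pred 394.04 meas 394.42 6 val 127.0
58 189 pred 394.27 meas 394.43 8 val 133.0
64 186 pred 394.61 meas 394.77 7 val 135.0
70 184 pred 394.84 meas 395.0 7 val 131.0
76 181 pred 395.18 meas 393.84 10 val 117.0
82 179 pred 395.41 meas 393.82 7 val 80.0
```

View pics/c6.png

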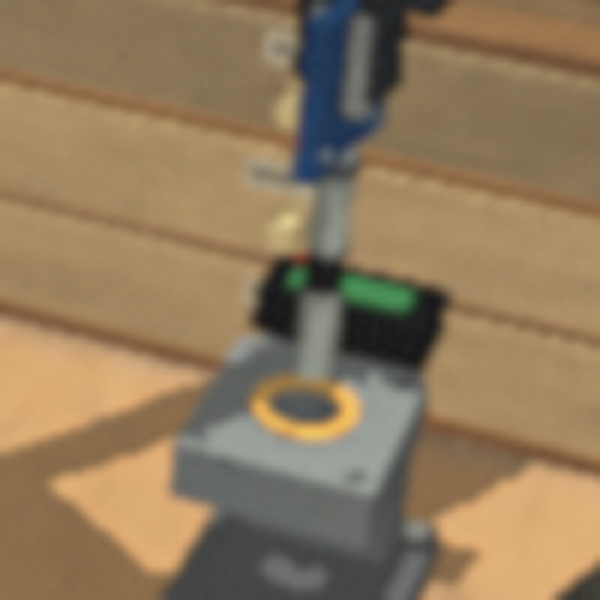

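The rod end at crop (318,378) hangs just above the lip, which is centred at (306,407). TCP readings are noisy, so I'll average several before the final descent.

```bash
cat > avg.py <<'E'
from h import *
A=[];T=[];F=[]
for i in range(6):
    shot("scene");o=arm.get_obs();A.append(o["tcp_pos"]);T.append(R.from_rotvec(o["orientation"]).as_matrix()[:,2]);F.append(o["wrist_force"])
m=np.mean(A,0);print("mean",m.round(2),"sd",np.std(A,0).round(2),"tilt",np.mean(T,0).round(4),"F",np.mean(F,0).round(2),o["clock"])
M=R.from_rotvec(o["orientation"]).as_matrix();print("units",(M.T@(np.array([515.1,-169.2,195.7])-m)/40).round(3))
E
python3 avg.py
python3 - <<'E'
from h import *
q=shot("scene")
for z in(126,):print(proj(q,[515.1,-169.2,z]),340+np.array([318.5/6-.5]),150+378.5/6-.5)
E
```

```text
mean [ 514.93 -170.36  254.57] sd [0.07 0.04 0.18] tilt [ 4.e-04 -2.e-04 -1.e+00] F [-0.11  0.14 -1.49] 10.05
units [1.000e-03 2.900e-02 1.472e+00]
[390.92664725 211.83431835] [392.58333333] 212.58333333333334
```

```bash
python3 -m creep '{"gripper":[1,1,1,1,1],"xyz":[[0,0.04,0],[0,0,0],[0,0,0.1],[0,0,0.2],[0,0,0.2]],"roll":[0,0,0,0,0]}'
python3 -m creep '{"gripper":[1,1,1,1,1],"xyz":[[0,0,0.2],[0,0,0.2],[0,0,0.2],[0,0,0.2],[0,0,0.1]],"roll":[0,0,0,0,0]}'
python3 -m creep '{"gripper":[1,1,1,1,1],"xyz":[[0,0,0.07],[0,0,0],[0,0,0],[0,0,0],[0,0,0]],"roll":[0,0,0,0,0]}'
python3 avg.py
python3 rod.py
python3 - <<'E'
from h import *
q=shot("scene");w=shot("wrist")
for u in ([514.8,-168.8],):
  for z in(67,104,112,120,151,157):print(z,proj(q,[*u,z]).round(1))
a=cv2.resize(q["image"][170:240,355:425,::-1],(500,500),interpolation=cv2.INTER_CUBIC)
cv2.imwrite("pics/c7.png",a)
E
```

```text
clock: 10.6
tcp_pos: [515.0, -168.7, 233.5]
orientation: [-0.264, -3.13, -0.0]
wrist_force: [0.5, -0.8, -2.6]
grip_width: 0.083
gripper_force: 87.8
clock: 11.1
tcp_pos: [514.8, -168.6, 197.2]
orientation: [-0.264, -3.129, -0.001]
wrist_force: [-0.0, 0.3, -0.7]
grip_width: 0.083
gripper_force: 87.8
clock: 11.6
tcp_pos: [515.3, -168.8, 195.9]
orientation: [0.264, 3.13, -0.001]
wrist_force: [0.2, -0.2, -1.5]
grip_width: 0.083
gripper_force: 87.8
mean [ 515.19 -168.79  195.68] sd [0.05 0.03 0.08] tilt [ 3.e-04 -2.e-04 -1.e+00] F [ 0.17  0.44 -1.39] 11.9
units [ 0.    -0.011 -0.   ]
x sens px/10mm [-2.16181657  2.11419702] y [-4.01660536 -1.55020397]
4 232 pred 388.43 meas 0.0 0 val 103.0
10 230 pred 388.66 meas 0.0 0 val 110.0
16 228 pred 388.89 meas 0.0 0 val 152.0
22 226 pred 389.12 meas 0.0 0 val 160.0
28 223 pred 389.46 meas 0.0 0 val 156.0
34 221 pred 389.69 meas 381.01 3 val 162.0
40 219 pred 389.92 meas 383.52 5 val 47.0
46 217 pred 390.15 meas 389.57 12 val 42.0
52 214 pred 390.49 meas 390.91 7 val 132.0
58 212 pred 390.72 meas 0.0 0 val 143.0
64 210 pred 390.95 meas 0.0 0 val 140.0
70 208 pred 391.18 meas 0.0 0 val 126.0
76 205 pred 391.52 meas 0.0 0 val 113.0
82 203 pred 391.75 meas 396.0 1 val 77.0
67 [388.2 233.5]
104 [389.8 220.1]
112 [390.1 217.1]
120 [390.4 214.1]
151 [391.8 202.2]
157 [392.1 199.9]
```

View pics/c7.png

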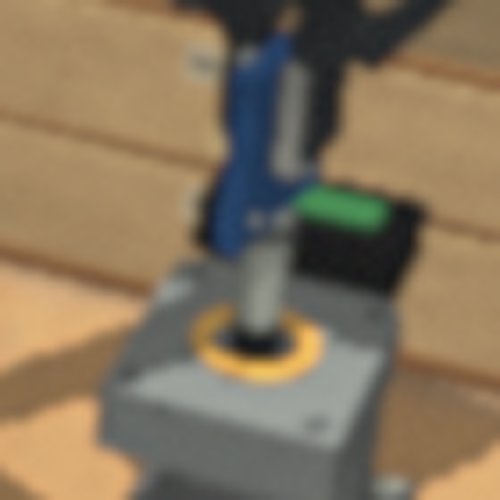

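```bash
python3 - <<'E'
from h import *
q=shot("scene");im=q["image"]
for v in range(206,216):print(v,im[v,382:400].mean(1).round().astype(int).tolist())
for v in(207,211,214): 
  z=112+(217.1-v)/.382; print(v,proj(q,[514.8,-168.8,z])[0].round(2), (proj(q,[514.8,-168.8,z])+np.array([1,0])).round(1))
E
```

```text
206 [103, 94, 84, 78, 75, 76, 83, 97, 110, 120, 123, 122, 109, 79, 45, 28, 25, 28]
207 [89, 88, 89, 91, 89, 87, 91, 101, 114, 121, 128, 126, 109, 78, 44, 31, 26, 27]
208 [87, 87, 92, 96, 95, 95, 97, 105, 115, 126, 133, 131, 114, 84, 61, 50, 48, 40]
209 [97, 93, 94, 97, 96, 97, 99, 107, 121, 132, 139, 134, 116, 95, 84, 77, 72, 66]
210 [100, 95, 94, 96, 95, 95, 99, 111, 128, 139, 142, 133, 114, 100, 93, 92, 91, 88]
211 [98, 94, 94, 96, 96, 96, 100, 113, 131, 143, 142, 132, 113, 99, 94, 96, 97, 95]
212 [95, 97, 100, 102, 102, 101, 102, 115, 133, 144, 142, 131, 114, 101, 97, 96, 96, 96]
213 [99, 103, 108, 112, 109, 100, 103, 117, 134, 144, 142, 130, 117, 108, 102, 99, 96, 96]
214 [106, 112, 117, 116, 107, 95, 96, 112, 132, 140, 136, 122, 112, 112, 110, 108, 103, 98]
215 [110, 117, 121, 112, 97, 81, 76, 93, 115, 126, 115, 100, 97, 107, 119, 129, 131, 123]
207 391.25 [392.3 207.1]
211 390.79 [391.8 211.1]
214 390.45 [391.5 214.1]
```

```bash
python3 -c "
from bench import job
print(job.finish_job())"
```

```text
the job is handed in; nothing more can be done
None
```

I handed the job in with the middle-sized blue master gripped upright and still in the gauge hole, the band's centre level with the lip to within the measurement; it is centred to about 1 mm, at 11.9 s on the clock, with no sign of contact.

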